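# Pick the bottom carton from the gravity-fed dispenser

### The arm

A 6-joint arm with a two-finger parallel gripper is mounted at the origin on the work surface. World frame = base frame: x ahead of the robot, y to its left, z up, the work surface at z = 0. Lengths are in m, angles in rad, forces in N, time in s.
With the tool pointing down it reaches from about 0.35 to 0.925 m from the base axis. Payload 6.4 kg.
Tool frame: the origin (TCP) lies on the front face of the gripper's body, between the roots of the fingers; the fingertips stand 97 mm ahead of it and the grasp point (between the pads) lies 78 mm ahead of it (tcp_to_tips is the distance from the TCP to the fingertips, in m); z points along the fingers, y is the line along which they close (so a half turn about z gives the same grasp; the last joint's range is limited). The gripper opens to 94 mm and grips with 3 to 60 N. Pads are 16 mm wide; open, the fingers measure 119 mm over their backs; the gripper's body (75 mm by 177 mm) begins 78 mm behind the grasp point.
Start: joints at [1.067, 0.245, 1.558, -0, 1.339, -0.174], TCP at [0.211, 0.615, 0.303] pointing down, gripper open.
Joint ranges: [-3.13, 3.13], [-1.02, 2.26], [0.13, 2.54], [-0.95, 4.09], [0.21, 2.88], [-2.74, 2.74]. Speed limits (rad/s): [2.57, 2.57, 3.14, 3.14, 3.14, 3.14].

### API

Orientations are given as a 3x3 rotation matrix whose columns are the frame's x, y, z axes.
In Python, from bench import get_state, camera, calibration, finish_job, tcp_to_tips gives the robot as it stands.
- The arm moves only by the tool jog_arm, never from a script. Its argument "increments" is a list of rows, each a list of 7 numbers: the turn, a rotation vector about the tool's x, y, z in degrees, then the shift along the tool's x, y, z in mm, then the opening in per cent of the stroke, from 0 (shut) to 100 (fully open). A call has 1 to 8 rows; each row is the pose to reach, as a shift and turn from the pose commanded when the call began, along the tool's axes at that moment; what a row does not reach only later rows make up. A row lasts 1/12 s, in which the tool goes at most 41.7 mm and 7.16 degrees, less where a joint would pass 70% of its speed; a pose out of reach is approached as far as the arm can. A call with a gripper value outside its range is refused whole. The fingers move at their own pace and stop on an object; the grip force is fixed at half the most. Time passes only in rows, so rows that repeat a pose let the fingers close. It gives the time, the measured TCP pose, the force, the opening and the grip force at its end, in the units of the state.
- get_state(): the state, without advancing time (a new reading comes with each control period).
- camera(name): name is "side" or "top" or "wrist"; returns the picture (420x560x3 uint8, red, green, blue); there is no depth.
- calibration(name): a dict with "fx", "fy", "cx", "cy" (pixels), "xyz" and "rotation" of the camera in the world. Camera axes: x right, y down, z forward; pixel columns grow to the right and rows downward; lengths in m; the calibration is good to about 2 mm. A picture is of the moment at which its call begins: read the wrist's pose just before it. calibration takes no time and is no camera call; for the wrist camera it gives the pose at the moment of the call.
- finish_job(): hands the job in; it is judged then, once.
The state is a dict: "clock": time; "joint_pos": joint angles; "joint_velocities": joint speeds; "tau": joint torques, N m; "ee_pos": TCP position; "eef_rot": TCP orientation; "contact_force": force on the tool from outside, world axes, zero at the start; "torque": the same for the moment, N m; "width": opening from 0.0 (shut) to 1.0 (fully open); "grasp_force": force on a finger pad.
Only numpy, scipy, OpenCV 4.12 (cv2) and the standard library are available. Lean on these libraries where they do the work, as an engineer would, in place of code of your own. Each camera call takes 0.05 s, during which the arm holds its last target. There are 200 camera calls.

### The job

Fill the order first-in first-out: pull the bottom medicine carton, the one sticking out of the dispenser's slot, straight out, letting the others drop down level inside the dispenser. Lay it flat inside the white order tray, lengthways with the tray's long side; set it down rather than dropping it, and do not disturb the bottle, label roll and stapler.

Things in the scene. Friction and masses are not known exactly. Their poses are not given: they have to be found in the camera images.
- magazine: Gravity-fed carton dispenser of grey sheet metal, fixed to the counter; outside 130 (its x) x 66 (its y) x 78 mm high. Origin: centre of its underside, on the counter; z up. Walls 3 mm thick round a shaft 124 x 60 mm, open at the top, over a solid floor 24 mm high. The front wall (its -x side, roughly towards the robot) has a slot at its foot; see slot.
- slot (a point): Middle of the slot's lower edge, on the dispenser's outer front face: 65 mm from its origin along its -x, 24 mm above the counter; axes as the dispenser's. The slot is 60 mm wide and 17 mm high, so only the bottom carton slides out, towards -x. In front of it is only the bare counter, 24 mm lower.
- carton0: Bottom carton: rigid closed medicine carton, white with a blue band, 120 (its x) x 55 (its y) x 12 mm, about 60 g, lying flat. Origin: centre of its underside; z up. At the start on the dispenser's floor, in line with it, its -x end sticking 38 to 46 mm out of the slot, the others lying on its rear part. Can be gripped across its 55 mm width there, from straight above.
- carton1: Second carton from below, same as carton0 in shape and size, wholly inside the shaft. Origin: centre of its underside.
- carton2: Third carton from below, same as carton0, wholly inside the shaft. Origin: centre of its underside.
- carton3: Top carton, same as carton0, wholly inside the shaft; its top is 72 mm above the counter. Origin: centre of its underside.
- tray: White plastic open order tray, fixed to the counter, empty, 210 (its x, the long side) x 150 (its y) x 25 mm high, walls and floor 5 mm thick (inside 200 x 140 mm). Origin: centre of its underside; z up. The long side lies roughly along the robot's x. It stands beside the dispenser, to its left or right.
- pill_bottle: Bystander: amber pill bottle with white cap, 44 mm diameter, 85 mm high, upright, loose. Origin: centre of its underside.
- label_roll: Bystander: roll of paper labels standing on its end, 70 mm diameter, 50 mm high, loose. Origin: centre of its underside.
- stapler: Bystander: black stapler, about 130 x 34 x 47 mm, loose. Origin: centre of its underside.
Things that resemble listed ones, but are neither listed nor needed, are in the scene too. Leave any orange look-alike of the carton3 alone. What is shaped like the carton0 but black is not meant.

How it is judged:
On the way:
1. the bottom carton has been pulled out forwards, clear of the slot (x of carton0 in the frame of magazine below -0.122 m), for 0.1 s.
At the end, for the whole second after the job is handed in: The former bottom carton lies at rest flat (within 0.1 rad) on the tray's floor, wholly between its walls, its long side within 0.35 rad of the tray's; the other three cartons lie level (within 0.06 rad) in the dispenser, dropped one place to its floor, within 15 mm of its centre (x of carton0 in the frame of tray between -0.045 and 0.045 m and y of carton0 in the frame of tray between -0.048 and 0.048 m and z of carton0 in the frame of tray below 0.009 m and angle between carton0's own z axis and vertical below 0.1 rad and angle between the x axis of carton0 and the x axis of tray, either way round below 0.35 rad and linear speed of carton0 below 0.02 m/s and horizontal distance between each of carton1, carton2, carton3 and magazine below 0.015 m and z of carton1 in the frame of magazine below 0.028 m and angle between each of carton1, carton2, carton3's own z axis and vertical below 0.06 rad and z of carton2 in the frame of magazine below 0.04 m and z of carton3 in the frame of magazine below 0.052 m); the robot touches nothing.
It fails at once if the pill bottle is shifted more than 20 mm or tipped (distance of pill_bottle from where it was at the start of the episode above 0.02 m or angle between pill_bottle's own z axis and vertical above 0.3 rad).
It fails at once if the label roll is shifted more than 20 mm (distance of label_roll from where it was at the start of the episode above 0.02 m).
It fails at once if the stapler is shifted more than 20 mm (distance of stapler from where it was at the start of the episode above 0.02 m).
It fails at once if the carton is dropped or thrown: faster than 0.7 m/s with the fingers off it (linear speed of carton0 above 0.7 m/s and contact force between the fingers and carton0 below 0.05 N).
It fails at once if another carton leaves the dispenser (horizontal distance between any of carton1, carton2, carton3 and magazine above 0.04 m).
It also fails if it takes over 40 s, if anything falls off the work surface, if the arm or the gripper's body presses on something with over 40 N, if the wrist force passes 120 N, or if a joint passes its speed limit or range.

## Working session

There is one attempt and no reset: what is moved stays moved. The work goes in short steps, Python scripts to look and compute and a tool call to move; the robot and the scene stay as the last step left them, time stands still between calls to the robot, and variables do not carry over. Pictures are saved under pics/ and viewed, at most 10 in all, crops included, and the job is handed in when it is done.

Besides the shell and the picture viewer there is one more tool, called after ">>>" in YAML: its name, and indented under it one key for each argument. jog_arm: Moves the arm, as the interface text tells. Its arguments: {"type":"object","properties":{"increments":{"type":"array"}},"required":["increments"]}

```bash
mkdir -p pics; ls; python3 - <<'E'
from bench import *
import cv2,json
s=get_state();print({k:(v if not hasattr(v,'round') else v) for k,v in s.items()})
ims=[]
for n in("top","side"):
    im=camera(n);cv2.imwrite(f"pics/{n}0.png",im[:,:,::-1]);print(n,calibration(n))
E
```

```text
pics
{'clock': 0.0, 'joint_pos': array([ 1.06688869e+00,  2.45816835e-01,  1.55901459e+00, -4.44086841e-05,
        1.33873735e+00, -1.74105245e-01]), 'joint_velocities': array([-0.0009029 , -0.00058707,  0.00110693,  0.00029052, -0.00033943,
       -0.00134867]), 'tau': array([-1.79179977e-03, -4.15859056e+01, -3.14587533e+01,  6.83802925e-02,
        3.35640635e-02, -1.48453314e-04]), 'ee_pos': array([0.21030109, 0.61458543, 0.30154312]), 'eef_rot': array([[-9.46109541e-01,  3.23845482e-01, -9.16325547e-04],
       [ 3.23846639e-01,  9.46107968e-01, -1.75136133e-03],
       [ 2.99772447e-04, -1.95372862e-03, -9.99998047e-01]]), 'contact_force': array([-0.07392209, -0.1129456 , -0.06277729]), 'torque': array([-0.04023628, -0.03914026,  0.00415494]), 'grasp_force': 0.0, 'width': 1.0032795948003066}
top {'fx': 512.1644829601348, 'fy': 512.1644829601348, 'cx': 280.82231670489836, 'cy': 207.21756500358433, 'xyz': array([ 0.43216071, -0.00399469,  1.41273248]), 'rotation': array([[ 0.00643162, -0.98878947,  0.14917784],
       [-0.99993471, -0.00495033,  0.01029886],
       [-0.00944492, -0.14923434, -0.98875675]])}
side {'fx': 509.04840884665833, 'fy': 509.04840884665833, 'cx': 271.6984077471921, 'cy': 215.60153540708382, 'xyz': array([-0.08488741, -0.68762955,  0.84180029]), 'rotation': array([[ 0.69425316, -0.44992453,  0.56176548],
       [-0.71967199, -0.42397746,  0.5498321 ],
       [-0.00920705, -0.78600956, -0.61814578]])}
```

View pics/top0.png

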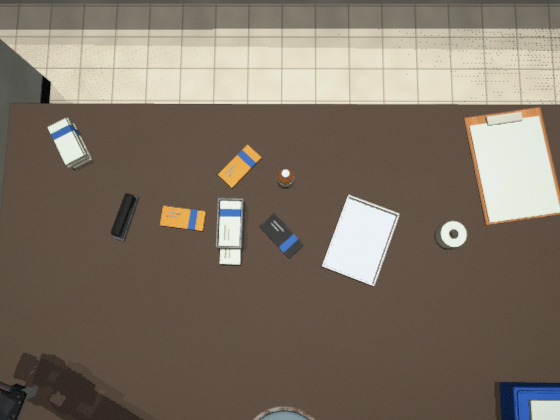

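View pics/side0.png

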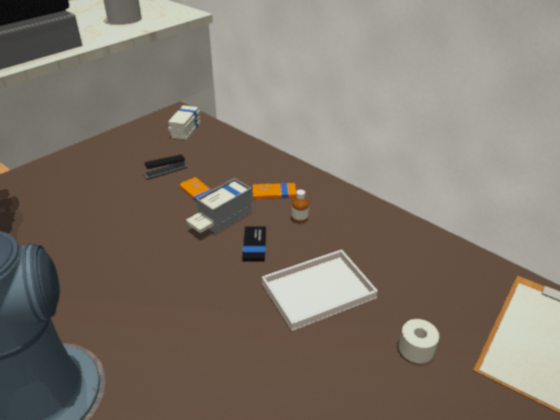

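The top view shows the dispenser at about (230,225) with carton0's free end near (230,256). The tray is at (361,240), the black look-alike at (281,235), the stapler at (123,216), the bottle at (285,177) and the roll at (452,235). The side view agrees with this.

```bash
cat > h.py <<'E'
import numpy as np,cv2
from bench import *
def ray(c,uv,z):
    uv=np.atleast_2d(np.asarray(uv,float)); d=np.c_[(uv[:,0]-c['cx'])/c['fx'],(uv[:,1]-c['cy'])/c['fy'],np.ones(len(uv))]@np.array(c['rotation']).T
    o=np.array(c['xyz']); return o+d*((z-o[2])/d[:,2])[:,None]
def rect(mask,box,c,z):
    "largest blob inside box (u0,v0,u1,v1) -> rotated-rect corners in world at z"
    m=np.zeros_like(mask,np.uint8); u0,v0,u1,v1=box; m[v0:v1,u0:u1]=mask[v0:v1,u0:u1]
    k=max(cv2.findContours(m,cv2.RETR_EXTERNAL,cv2.CHAIN_APPROX_NONE)[0],key=cv2.contourArea)
    b=cv2.boxPoints(cv2.minAreaRect(k)); return b,ray(c,b,z)
E
python3 - <<'E'
from h import *
np.set_printoptions(precision=4,suppress=True)
im=cv2.imread('pics/top0.png');c=calibration('top')
w=(im.min(2)>130).astype(np.uint8)
for n,box,z in(('carton0',(212,247,248,270),.036),('tray',(315,190,405,290),.02),('top carton',(212,195,248,247),.072)):
    b,p=rect(w,box,c,z); print(n,b.round(1).tolist(),'\n',p[:,:2],p.mean(0)[:2],np.linalg.norm(np.diff(p,axis=0),axis=1))
    e=np.diff(p,axis=0)[:2];e=e[np.argmax(np.linalg.norm(e,axis=1))];print('angle',np.degrees(np.arctan2(e[1],e[0])))
print('bottle',ray(c,(285,176),.085),'stapler',ray(c,(123,216),.047),'black',ray(c,(281,235),.012),'orange',ray(c,(183,218),.012))
E
```

```text
carton0 [[219.0, 249.0], [240.0, 249.0], [240.0, 264.0], [219.0, 264.0]] 
 [[0.5254 0.1758]
 [0.5258 0.1193]
 [0.4857 0.1186]
 [0.4853 0.1749]] [0.5055 0.1472] [0.0565 0.0401 0.0563]
angle -89.66854950576892
tray [[320.79998779296875, 266.3999938964844], [347.79998779296875, 193.60000610351562], [400.8999938964844, 213.3000030517578], [373.8999938964844, 286.1000061035156]] 
 [[ 0.4813 -0.0985]
 [ 0.6812 -0.1741]
 [ 0.6271 -0.3186]
 [ 0.4296 -0.2406]] [ 0.5548 -0.2079] [0.2137 0.1543 0.2123]
angle -20.693444192696774
top carton [[218.0, 213.0], [241.0, 213.0], [241.0, 246.0], [218.0, 246.0]] 
 [[0.6181 0.1761]
 [0.6184 0.1152]
 [0.5312 0.1136]
 [0.5308 0.174 ]] [0.5746 0.1447] [0.0609 0.0873 0.0603]
angle -178.96613700953574
bottle [[ 0.7161 -0.0007  0.085 ]] stapler [[0.6121 0.4359 0.047 ]] black [[0.5664 0.0096 0.012 ]] orange [[0.612  0.2806 0.012 ]]
```

```bash
python3 -c "
import cv2
a=cv2.imread('pics/top0.png')[140:290,150:410];cv2.imwrite('pics/crop0.png',cv2.resize(a,None,fx=3,fy=3,interpolation=cv2.INTER_CUBIC))"
```

```text
(no output)
```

View pics/crop0.png

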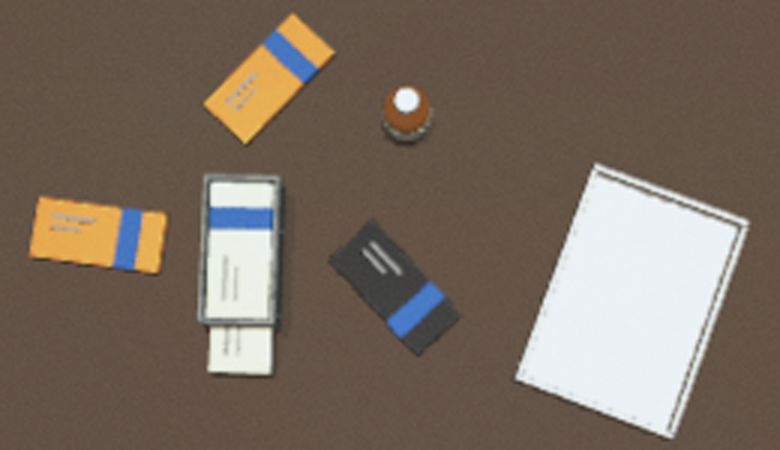

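The crop shows carton0's free end between about (208,325) and (272,375) in the crop, in line with the dispenser, which has a yaw near 0. I'm moving above it now.

>>> jog_arm:
  increments:
    - [0, 0, -7, -30, -25, 0, 100]
    - [0, 0, -14, -60, -50, 0, 100]
    - [0, 0, -19, -90, -75, 0, 100]
    - [0, 0, -19, -120, -100, 5, 100]
    - [0, 0, -19, -150, -125, 10, 100]
    - [0, 0, -19, -180, -150, 15, 100]
    - [0, 0, -19, -210, -175, 20, 100]
    - [0, 0, -19, -235, -195, 25, 100]

```text
clock: 0.77
ee_pos: [0.3703, 0.3521, 0.2771]
eef_rot: [[-1.0, -0.001, -0.0], [-0.001, 1.0, -0.001], [0.0, -0.001, -1.0]]
contact_force: [-0.4, 0.5, 0.2]
width: 1.0
grasp_force: 0.0
```

```bash
python3 - <<'E'
from h import *
s=get_state();R=s['eef_rot'];print(s['clock'],s['ee_pos'],R.round(3).tolist())
print((R.T@(np.array([.50,.147,.25])-s['ee_pos'])*1000).round(1))
E
```

```text
0.7667 [0.37027719 0.35214871 0.27707465] [[-1.0, -0.001, -0.0], [-0.001, 1.0, -0.001], [0.0, -0.001, -1.0]]
[-129.5 -205.3   27.1]
```

>>> jog_arm:
  increments:
    - [0, 0, 0, -20, -30, 4, 100]
    - [0, 0, 0, -40, -60, 8, 100]
    - [0, 0, 0, -60, -90, 12, 100]
    - [0, 0, 0, -80, -120, 16, 100]
    - [0, 0, 0, -100, -150, 20, 100]
    - [0, 0, 0, -115, -180, 24, 100]
    - [0, 0, 0, -130, -206, 27, 100]
    - [0, 0, 0, -130, -206, 27, 100]

```text
clock: 1.43
ee_pos: [0.5016, 0.1449, 0.2499]
eef_rot: [[-1.0, 0.003, -0.001], [0.003, 1.0, -0.001], [0.001, -0.001, -1.0]]
contact_force: [-0.2, 0.4, 0.5]
width: 1.0
grasp_force: 0.0
```

```bash
python3 - <<'E'
from h import *
s=get_state();c=calibration('wrist');im=camera('wrist');cv2.imwrite('pics/w1.png',im[:,:,::-1])
import pickle;pickle.dump((s,c),open('w1.pkl','wb'));print(s['ee_pos'],c)
E
```

```text
[0.50161137 0.14490924 0.24985054] {'fx': 351.0879783647436, 'fy': 351.0879783647436, 'cx': 290.14047362352204, 'cy': 211.0262061078378, 'xyz': array([0.41929758, 0.14339117, 0.33218853]), 'rotation': array([[ 0.00316521,  0.9610447 ,  0.27637485],
       [ 0.99999431, -0.00271873, -0.00199863],
       [-0.00116938,  0.2763796 , -0.96104784]])}
```

View pics/w1.png

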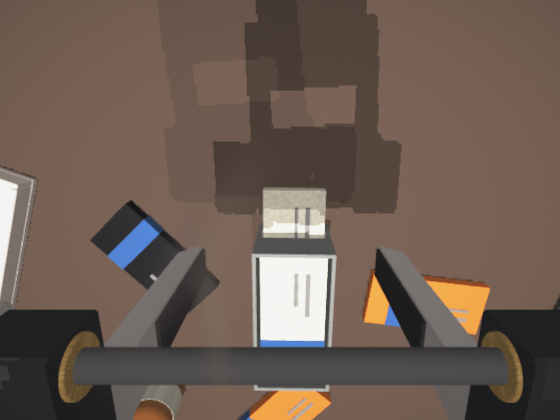

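The wrist view shows carton0's end edge from (264,189) to (325,189), with its sides down to row 236. The dispenser's front rim runs from (255,256) to (333,255).

```bash
python3 - <<'E'
from h import *
import pickle
np.set_printoptions(precision=4,suppress=True)
s,c=pickle.load(open('w1.pkl','rb'));im=cv2.imread('pics/w1.png')
m=(im.min(2)>85).astype(np.uint8)
b,p=rect(m,(245,180,345,232),c,.036);print(b.round(1).tolist(),p[:,:2])
print('rim',ray(c,[(255,256),(333,255),(256,388),(329,388)],.078)[:,:2])
E
```

```text
[[261.0, 231.0], [261.0, 187.0], [344.0, 187.0], [344.0, 231.0]] [[0.523  0.1167]
 [0.4829 0.1178]
 [0.4831 0.1892]
 [0.5232 0.1908]]
rim [[0.5289 0.1153]
 [0.5282 0.1762]
 [0.6546 0.1123]
 [0.6547 0.1766]]
```

>>> jog_arm:
  increments:
    - [0, 0, 0, -1, 1.5, 30, 100]
    - [0, 0, 0, -1, 1.5, 60, 100]
    - [0, 0, 0, -1, 1.5, 90, 100]
    - [0, 0, 0, -1, 1.5, 115, 100]
    - [0, 0, 0, -1, 1.5, 130, 100]
    - [0, 0, 0, -1, 1.5, 138, 100]
    - [0, 0, 0, -1, 1.5, 142, 100]
    - [0, 0, 0, -1, 1.5, 142, 100]

```text
clock: 2.15
ee_pos: [0.5007, 0.1507, 0.1084]
eef_rot: [[-1.0, -0.003, -0.001], [-0.003, 1.0, 0.0], [0.001, 0.0, -1.0]]
contact_force: [0.1, -0.0, 0.5]
width: 0.997
grasp_force: 0.0
```

>>> jog_arm:
  increments:
    - [0, 0, 0, 0, 0, 0, 70]
    - [0, 0, 0, 0, 0, 0, 60]
    - [0, 0, 0, 0, 0, 0, 50]
    - [0, 0, 0, 0, 0, 0, 40]
    - [0, 0, 0, 0, 0, 0, 40]
    - [0, 0, 0, 0, 0, 0, 40]
    - [0, 0, 0, 0, 0, 0, 40]

```text
clock: 2.73
ee_pos: [0.5012, 0.15, 0.1089]
eef_rot: [[-1.0, -0.002, 0.0], [-0.002, 1.0, -0.0], [-0.0, -0.0, -1.0]]
contact_force: [-1.0, -0.9, 2.7]
width: 0.583
grasp_force: 29.8
```

>>> jog_arm:
  increments:
    - [0, 0, 0, 6, -0.5, 0, 40]
    - [0, 0, 0, 14, -1, 0, 40]
    - [0, 0, 0, 22, -1.5, 0, 40]
    - [0, 0, 0, 30, -1.5, 0, 40]

```text
clock: 3.07
ee_pos: [0.4707, 0.1485, 0.109]
eef_rot: [[-1.0, -0.002, 0.002], [-0.002, 1.0, 0.0], [-0.002, 0.0, -1.0]]
contact_force: [3.5, -0.7, 0.1]
width: 0.582
grasp_force: 29.8
```

>>> jog_arm:
  increments:
    - [0, 0, 0, 9, 0, 0, 40]
    - [0, 0, 0, 18, 0, 0, 40]
    - [0, 0, 0, 28, 0, 0, 40]
    - [0, 0, 0, 38, 0, 0, 40]
    - [0, 0, 0, 48, 0, 0, 40]
    - [0, 0, 0, 58, 0, 0, 40]
    - [0, 0, 0, 68, 0, 0, 40]
    - [0, 0, 0, 76, 0, 0, 40]

```text
clock: 3.73
ee_pos: [0.3932, 0.1484, 0.1081]
eef_rot: [[-1.0, -0.002, -0.002], [-0.002, 1.0, -0.0], [0.002, -0.0, -1.0]]
contact_force: [0.8, -0.0, -0.4]
width: 0.581
grasp_force: 29.8
```

>>> jog_arm:
  increments:
    - [0, 0, 0, 4, 0, 0, 40]
    - [0, 0, 0, 4, 0, 0, 40]

```text
clock: 3.9
ee_pos: [0.3899, 0.1484, 0.1084]
eef_rot: [[-1.0, -0.002, -0.001], [-0.002, 1.0, -0.0], [0.001, -0.0, -1.0]]
contact_force: [-1.0, 0.3, -1.1]
width: 0.583
grasp_force: 29.8
```

```bash
python3 - <<'E'
from h import *
s=get_state();print(s['clock'],s['ee_pos'],s['contact_force'],s['torque'])
a=camera('side')[150:260,150:320];t=camera('top')[170:300,170:340]
a=cv2.resize(a,None,fx=3,fy=3,interpolation=cv2.INTER_CUBIC);t=cv2.resize(t,(280,214),interpolation=cv2.INTER_CUBIC)
o=np.zeros((330,790,3),np.uint8);o[:,:510]=a;o[:214,510:]=t;cv2.imwrite('pics/p2.png',o[:,:,::-1])
E
```

```text
3.9 [0.38990275 0.148448   0.10837093] [-0.98568444  0.28678458 -1.14146496] [-0.04345784  0.03062687  0.01345547]
```

View pics/p2.png

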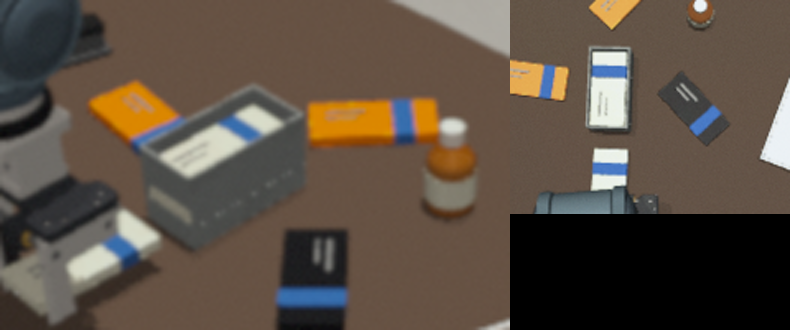

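The side view shows carton0 held level in front of the slot. The remaining cartons lie level in the dispenser, and the bottle hasn't moved. Next I lift and carry it over.

>>> jog_arm:
  increments:
    - [0, 0, 0, 0, 0, -15, 40]
    - [0, 0, 0, 0, 0, -40, 40]
    - [0, 0, 3, 0, -10, -65, 40]
    - [0, 0, 6, 0, -35, -90, 40]
    - [0, 0, 9, -5, -65, -110, 40]
    - [0, 0, 12, -15, -98, -125, 40]
    - [0, 0, 15, -28, -130, -135, 40]
    - [0, 0, 18, -40, -160, -140, 40]

```text
clock: 4.67
ee_pos: [0.4328, -0.0136, 0.2511]
eef_rot: [[-0.951, 0.31, 0.004], [0.31, 0.951, -0.001], [-0.005, 0.0, -1.0]]
contact_force: [1.4, 0.4, -1.7]
width: 0.586
grasp_force: 29.8
```

```bash
python3 - <<'E'
from h import *
s=get_state();R=s['eef_rot']
p=ray(calibration('top'),[(348.3,194.3),(400,214),(374,286),(322,266.7)],.025);C=p.mean(0);a=p[0]-p[3]+p[1]-p[2];th=np.arctan2(a[1],a[0]);print(C,np.degrees(th),'tool yaw',np.degrees(np.arctan2(-R[1,0],-R[0,0])))
t=C[:2]-.031*np.array([np.cos(th),np.sin(th)]);print(s['ee_pos'],(R.T@(np.r_[t,.25]-s['ee_pos'])*1e3).round(1))
E
```

```text
[ 0.5531914  -0.20775719  0.025     ] -20.663010532765416 tool yaw -18.068938568444818
[ 0.43276989 -0.01360697  0.25109925] [-143.7 -145.8    1.7]
```

>>> jog_arm:
  increments:
    - [0, 0, 1, -24, -24, 0, 40]
    - [0, 0, 2, -48, -48, 0, 40]
    - [0, 0, 2.6, -74, -75, 0, 40]
    - [0, 0, 2.6, -100, -102, 0, 40]
    - [0, 0, 2.6, -122, -124, 0, 40]
    - [0, 0, 2.6, -136, -138, 0, 40]
    - [0, 0, 2.6, -144, -146, 0, 40]
    - [0, 0, 2.6, -144, -146, 0, 40]

```text
clock: 5.33
ee_pos: [0.5243, -0.1965, 0.2486]
eef_rot: [[-0.936, 0.352, 0.0], [0.352, 0.936, -0.0], [-0.0, -0.0, -1.0]]
contact_force: [-0.4, -0.2, -0.0]
width: 0.585
grasp_force: 29.8
```

```bash
python3 - <<'E'
from h import *
s=get_state();c=calibration('wrist');im=camera('wrist');cv2.imwrite('pics/w3.png',im[:,:,::-1])
import pickle;pickle.dump((s,c),open('w3.pkl','wb'));print(s['ee_pos'],s['eef_rot'].round(3).tolist())
E
```

```text
[ 0.52428058 -0.19653685  0.24859315] [[-0.936, 0.352, 0.0], [0.352, 0.936, -0.0], [-0.0, -0.0, -1.0]]
```

View pics/w3.png

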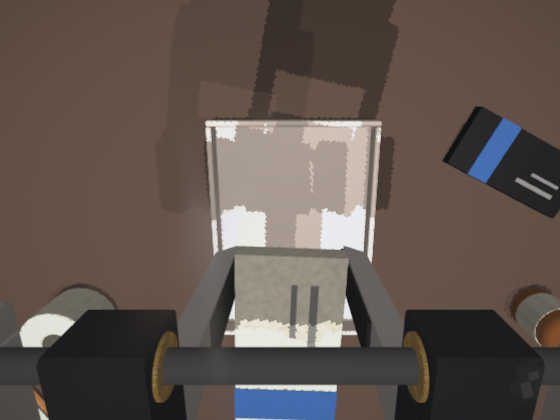

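The wrist view shows the tray rim from (207,122) to (381,122), square to the gripper. The carton, with its end centred at (291,250), is midway between the tray walls. I'll lower it with the far end pitched down, so that end touches the floor before the fingertips do.

>>> jog_arm:
  increments:
    - [0, 1, 0, 0, 0, 20, 40]
    - [0, 3, 0, 0, 0, 45, 40]
    - [0, 5, 0, 0, 0, 70, 40]
    - [0, 7, 0, 0, 0, 95, 40]
    - [0, 8.5, 0, 0, 0, 115, 40]
    - [0, 8.5, 0, 0, 0, 129, 40]
    - [0, 8.5, 0, 0, 0, 136, 40]
    - [0, 8.5, 0, 0, 0, 136, 40]

```text
clock: 6.05
ee_pos: [0.5226, -0.1934, 0.1114]
eef_rot: [[-0.926, 0.349, -0.14], [0.345, 0.937, 0.053], [0.15, 0.001, -0.989]]
contact_force: [-0.2, 0.2, -0.4]
width: 0.585
grasp_force: 29.8
```

```bash
python3 - <<'E'
from h import *
s=get_state();print(s['ee_pos'],s['eef_rot'].round(3).tolist(),s['contact_force'])
t=camera('side')[210:340,240:400];cv2.imwrite('pics/p4.png',cv2.resize(t,None,fx=4,fy=4,interpolation=cv2.INTER_CUBIC)[:,:,::-1])
E
```

```text
[ 0.52262435 -0.19343363  0.11137525] [[-0.926, 0.349, -0.14], [0.345, 0.937, 0.053], [0.15, 0.001, -0.989]] [-0.18390357  0.18093753 -0.36794104]
```

View pics/p4.png

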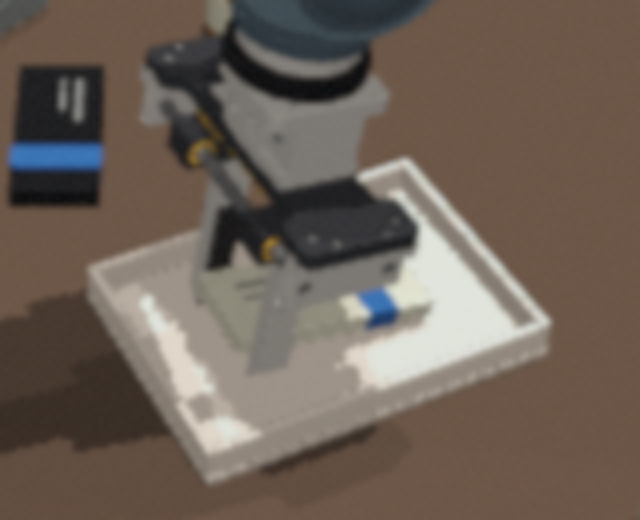

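The carton is inside the tray walls, pitched with its far end (430,310) lowest and the tips still clear of the floor. I'm easing it down until it touches.

>>> jog_arm:
  increments:
    - [0, 0, 0, -0.3, 0, 2, 40]
    - [0, 0, 0, -0.6, 0, 4, 40]
    - [0, 0, 0, -0.9, 0, 6, 40]
    - [0, 0, 0, -0.9, 0, 6, 40]
    - [0, 0, 0, -0.9, 0, 6, 40]

```text
clock: 6.52
ee_pos: [0.5236, -0.1948, 0.1069]
eef_rot: [[-0.926, 0.35, -0.138], [0.346, 0.937, 0.052], [0.147, -0.0, -0.989]]
contact_force: [-0.0, -0.5, -0.3]
width: 0.583
grasp_force: 29.8
```

>>> jog_arm:
  increments:
    - [0, 0, 0, -0.15, 0, 1, 40]
    - [0, 0, 0, -0.3, 0, 2, 40]
    - [0, 0, 0, -0.3, 0, 2, 40]
    - [0, 0, 0, -0.3, 0, 2, 40]

```text
clock: 6.85
ee_pos: [0.5235, -0.1947, 0.1046]
eef_rot: [[-0.926, 0.35, -0.138], [0.346, 0.937, 0.052], [0.148, 0.0, -0.989]]
contact_force: [-1.1, -0.3, -0.6]
width: 0.584
grasp_force: 29.8
```

>>> jog_arm:
  increments:
    - [0, 0, 0, -0.1, 0, 0.7, 40]
    - [0, 0, 0, -0.2, 0, 1.3, 40]
    - [0, 0, 0, -0.2, 0, 1.3, 40]
    - [0, 0, 0, -0.2, 0, 1.3, 40]

```text
clock: 7.18
ee_pos: [0.5235, -0.1947, 0.1033]
eef_rot: [[-0.926, 0.35, -0.138], [0.346, 0.937, 0.052], [0.148, -0.0, -0.989]]
contact_force: [-0.1, 0.4, -0.0]
width: 0.585
grasp_force: 29.8
```

>>> jog_arm:
  increments:
    - [0, 0, 0, -0.1, 0, 0.5, 40]
    - [0, 0, 0, -0.1, 0, 1, 40]
    - [0, 0, 0, -0.1, 0, 1, 40]
    - [0, 0, 0, -0.1, 0, 1, 40]

```text
clock: 7.52
ee_pos: [0.5236, -0.1947, 0.1025]
eef_rot: [[-0.926, 0.35, -0.138], [0.346, 0.937, 0.052], [0.147, -0.0, -0.989]]
contact_force: [-0.3, 0.7, 2.2]
width: 0.585
grasp_force: 30.6
```

It has touched at 2.2 N. I'm opening gently.

>>> jog_arm:
  increments:
    - [0, 0, 0, 0, 0, 0, 60]
    - [0, 0, 0, 0, 0, 0, 62]
    - [0, 0, 0, 0, 0, 0, 65]
    - [0, 0, 0, 0, 0, 0, 68]
    - [0, 0, 0, 0, 0, 0, 72]
    - [0, 0, 0, 0, 0, 0, 74]
    - [0, 0, 0, 0, 0, 0, 74]
    - [0, 0, 0, 0, 0, 0, 74]

```text
clock: 8.18
ee_pos: [0.5236, -0.1948, 0.1024]
eef_rot: [[-0.926, 0.35, -0.138], [0.346, 0.937, 0.052], [0.147, -0.0, -0.989]]
contact_force: [-0.5, 0.1, 3.9]
width: 0.736
grasp_force: 1.6
```

>>> jog_arm:
  increments:
    - [0, 0, 0, 0, 0, -5, 74]
    - [0, 0, 0, 0, 0, -15, 74]
    - [0, 0, 0, 0, 0, -30, 74]
    - [0, 0, 0, 0, 0, -55, 74]
    - [0, 0, 0, 0, 0, -85, 74]
    - [0, 0, 0, 0, 0, -120, 74]
    - [0, 0, 0, 0, 0, -150, 74]
    - [0, 0, 0, 0, 0, -150, 74]

```text
clock: 8.85
ee_pos: [0.5473, -0.2041, 0.2586]
eef_rot: [[-0.928, 0.35, -0.127], [0.347, 0.937, 0.045], [0.135, -0.002, -0.991]]
contact_force: [0.8, -0.7, 0.7]
width: 0.739
grasp_force: 0.0
```

```bash
python3 - <<'E'
from h import *
s=get_state();print(s['clock'],s['ee_pos'],s['width'])
a=camera('side')[150:400,130:450];t=camera('wrist')
o=np.zeros((500,640,3),np.uint8);o[:]=cv2.resize(a,(640,500),interpolation=cv2.INTER_CUBIC);cv2.imwrite('pics/p5.png',o[:,:,::-1])
cv2.imwrite('pics/w5.png',t[:,:,::-1])
E
```

```text
8.85 [ 0.54729099 -0.20408064  0.25862658] 0.738627827507154
```

View pics/p5.png

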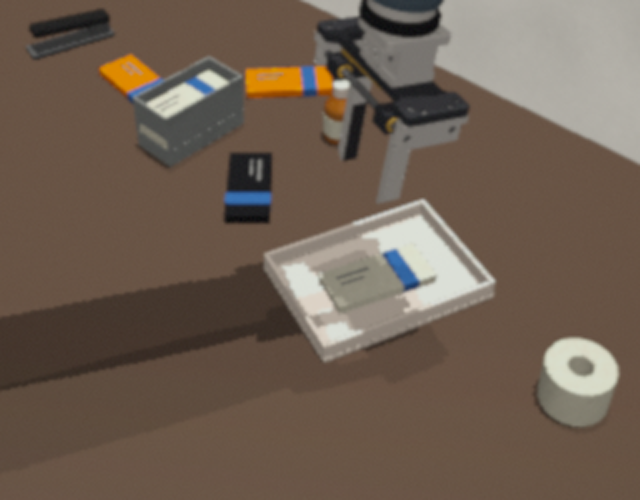

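View pics/w5.png

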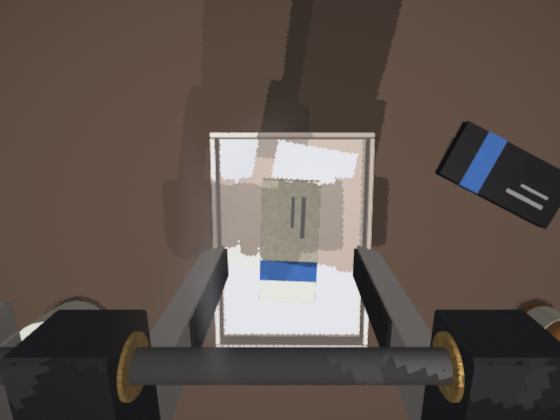

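Both views show the carton flat and centred in the tray (wrist view: about (290,240), parallel to the walls). The dispenser's cartons are level, the bystanders look undisturbed and the gripper is clear. I'm handing the job in.

```bash
python3 -c "
from bench import *
print(finish_job())"
```

```text
the job is handed in; nothing more can be done
None
```

I pulled the bottom carton out and set it down flat and lengthways in the white tray; the other three lie level in the dispenser, the bottle, roll and stapler look undisturbed in the pictures, and the job is handed in (about 9 s on the clock, no verdict returned).

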